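# Clear the valve spring compressor off the air filter cover and clip the cover shut

## Task

The spring clip of the air filter housing cannot close because the valve spring compressor has been left lying on the cover. Take the compressor off and lay it flat in the empty open tray, then swing the clip over centre onto the cover until it is fully home. Leave the spark plug boot and the brass drain plug on the bench where they are.

Things in the scene. Friction and masses are not known exactly. Their poses are not given: they have to be found in the camera images.
- housing: air filter housing bolted to the bench: black plastic body with a flat red plastic cover, 152 (x) by 144 (y) mm, top of the cover 65 mm above the bench; a round air inlet sticks out on its +x side to 113 mm from the middle. Origin: centre of its underside, on the bench; z up; the clip is hinged at the middle of its +y side
- clip (a joint): angle (rad) of the steel spring clip, a flat arm 30 mm wide, 4 mm thick, 112 mm long, pivoted on the housing's +y side: 0 = swung back, leaning away from the cover (its stop); 0.43 = upright; 2.0 = flat across the cover, pointing to the housing's -y, fully home. Over-centre spring: springs back to 0 from below about 1.0, snaps to 2.0 from above; about 3 N at the tip moves it
- clip_pivot (a point): the clip's pivot axis, 84 mm from the housing's middle along its +y, 71 mm above the bench; the axis runs along the housing's x
- clip_tip (a point): centre of the clip's rolled tip (a 12 mm thick, 34 mm wide roll), 112 mm from the pivot
- compressor: blue steel C-shaped tool, 0.35 kg, flat on the cover, 174 x 84 x 20 mm. Origin: middle of outline, half thickness; z up. Back bar along x at y=-33 mm, 14 mm wide, 20 high, free from x=-66 to +52 (grip at x=0). 16 mm wide arms at x=-74 and +60 reach to y=+34. A 14 mm thick screw (19 at tip) along x at y=+19 from x=-25 to +88 ends in a T bar. 38 mm free between bar and screw
- tray: open aluminium tray, empty, fixed, 250 (x) by 185 (y) mm outside, 26 mm high, walls and floor 4 mm thick. Origin: centre of its underside, on the bench; z up
- boot: black rubber elbow spark plug boot, 75 by 45 mm, 22 mm high; bystander. Origin: centre of its underside
- plug: brass drain plug standing on its hexagon head, 38 mm across, 40 mm high; bystander. Origin: centre of its underside
Not all that is in view belongs to the job. Several things have the shape of the compressor; the one meant has the colours described above.

How it is judged:
On the way, in this order (a step that is already met when the one before it is completed fails the run):
1. the compressor lies in the tray, let go (x of compressor in the frame of tray between -0.1 and 0.1 m and y of compressor in the frame of tray between -0.075 and 0.075 m and z of compressor in the frame of tray below 0.02 m and linear speed of compressor below 0.03 m/s and contact force between the fingers and compressor below 0.3 N), for 0.2 s.
2. the clip lies fully home on the cover (value of joint clip above 1.92 rad), for 0.2 s.
At the end, for the whole second after the job is handed in: The compressor rests flat on the tray's floor (its middle within 100 mm along the tray's x and 75 mm along its y of the tray's middle, and no more than 6 mm above where it lies flat), let go and still; the clip's joint is above 1.92 rad (fully home is 2.0) (all of step 1 and value of joint clip above 1.92 rad); the robot touches nothing.
It fails at once if the spark plug boot or the drain plug is moved more than 30 mm (distance of any of boot, plug from where it was at the start of the episode above 0.03 m).
It also fails if it takes over 64 s, if anything falls off the work surface, if the arm or the gripper's body presses on something with over 40 N, if the wrist force passes 120 N, or if a joint passes its speed limit or range.

## Robot

A 7-joint arm with a two-finger parallel gripper is mounted at the origin on the work surface. World frame = base frame: x ahead of the robot, y to its left, z up, the work surface at z = 0. Lengths are in m, angles in rad, forces in N, time in s.
With the tool pointing down it reaches from about 0.4 to 0.9 m from the base axis. Payload 5.5 kg.
Tool frame: the origin (TCP) lies at the very end of the fingers, on their centre line; the grasp point (between the pads) lies 19 mm behind it; z points along the fingers, y is the line along which they close (so a half turn about z gives the same grasp; the last joint's range is limited). The gripper opens to 92 mm and grips with 3 to 60 N. Pads are 19 mm wide; open, the fingers measure 130 mm over their backs; the gripper's body (75 mm by 190 mm) begins 47 mm behind the grasp point.
Start: joints at [1.516, 0.501, -0.427, 1.55, 0.221, 1.138, -0.21], TCP at [0.203, -0.617, 0.227] pointing down, gripper open.
Joint ranges: [-2.88, 2.88], [-0.31, 2.03], [-1.54, 1.56], [0.2, 2.42], [-1.41, 4.55], [0.19, 2.02], [-2.57, 2.57]. Speed limits (rad/s): [2.57, 2.57, 3.14, 3.14, 3.14, 3.14, 3.14].

## Interface

Orientations are given as a unit quaternion [w, x, y, z].
In Python, from workcell import * gives the robot as it stands. The module is installed in compiled form; this text tells all that it offers.
- The arm moves only by the tool jog_arm, never from a script. Its argument "commands" is one flat list of numbers, 7 for each row, row after row: the shift along the tool's x, y, z each as a share of 0.025 m, from -1 to 1, then the turn, a rotation vector about the tool's x, y, z each as a share of 0.15 rad, from -1 to 1, then the opening, from -1 (shut) to 1 (fully open). In form: [x, y, z, ax, ay, az, jaw, x, y, z, ax, ay, az, jaw, ...]. A call has 1 to 12 rows; each row shifts and turns the commanded pose from where the row before left it, along the tool's axes as they then stand; what a row does not reach is not made up. A row lasts 1/10 s, in which the tool goes at most 50 mm and 8.59 degrees, less where a joint would pass 70% of its speed; a pose out of reach is approached as far as the arm can. A call with a number of a shift or a turn outside -1 to 1 is refused whole. A call with a gripper value outside its range is refused whole. The fingers move at their own pace and stop on an object; "newtons" is the grip in N (left out, the last holds). Time passes only in rows, so rows that do not move let the fingers close. It gives the time, the measured TCP pose, the force, the opening and the grip force at its end, in the units of the state.
- observe(): the state, without advancing time (a new reading comes with each control period).
- capture(name): name is "scene" or "top" or "wrist"; returns (picture, depth): 420x560x3 uint8, red, green, blue; 420x560 float32, m along the optical axis (not along the pixel's ray), 0 where there is no reading.
- get_calibration(name): a dict with "fx", "fy", "cx", "cy" (pixels), "dist_coeffs" ([k1, k2, p1, p2, k3] as OpenCV has them; the pictures are not rectified), "world_to_cam" (4x4, takes a point from world to camera coordinates). Camera axes: x right, y down, z forward; pixel columns grow to the right and rows downward; lengths in m; the calibration is good to about 2 mm. A picture is of the moment at which its call begins: read the wrist's pose just before it. get_calibration takes no time and is no camera call; for the wrist camera it gives the pose at the moment of the call.
- sign_off(): hands the job in; it is judged then, once.
Trained networks look in the newest picture that a camera, given by its name, has taken for a name from the list of things; names that differ only in an ending like _2 or _b are one class to them, and where a whole thing is asked for, a point or a joint stands for the part that bears it (a point fixed in the world has none). Each returns a list of dicts, best first, with "confidence" (0 to 1); they miss things now and then, are a little off and sometimes report something else, mostly with a low value. They report only what shows in the picture. A call takes as long as a camera call. They do not tell look-alikes from the thing itself.
- boxes_of(thing, camera): "location" ([x, y, z] in m, in world coordinates, good to about 4 mm: the middle of the surface that is visible of it).
- landmark_of(thing, camera): "location" ([x, y, z] in m, in world coordinates, good to about 4 mm: a listed point, or the origin of a listed thing).
The state is a dict: "time_s": time; "joint_positions": joint angles; "joint_velocities": joint speeds; "effort": joint torques, N m; "position": TCP position; "orientation": TCP orientation; "wrist_force": force on the tool from outside, world axes, zero at the start; "moment": the same for the moment, N m; "gripper_width": finger opening in m; "grip_force": force on a finger pad.
Only numpy, scipy, OpenCV 4.12 (cv2) and the standard library are available. Lean on these libraries where they do the work, as an engineer would, in place of code of your own. Each camera call takes 0.05 s, during which the arm holds its last target. There are 200 camera calls.

## Working session

There is one attempt and no reset: what is moved stays moved. The work goes in short steps, Python scripts to look and compute and a tool call to move; the robot and the scene stay as the last step left them, time stands still between calls to the robot, and variables do not carry over. Pictures are saved under pics/ and viewed, at most 10 in all, crops included, and the job is handed in when it is done.

Besides the shell and the picture viewer there is one more tool, called after ">>>" as name(argument=value, ...) on one line, values as JSON. jog_arm: Moves the arm, as the interface text tells. Its arguments: {"type":"object","properties":{"commands":{"type":"array","items":{"type":"number"}},"newtons":{"type":"number"}},"required":["commands"]}

```bash
mkdir -p pics; cat > h.py <<'E'
from workcell import *
import numpy as np, cv2
def unproj(cam,u,v,d):
    c=get_calibration(cam);K=np.array([[c['fx'],0,c['cx']],[0,c['fy'],c['cy']],[0,0,1.]])
    p=cv2.undistortPoints(np.array([[[u,v]]],float),K,np.array(c['dist_coeffs']))[0,0]
    T=np.linalg.inv(np.array(c['world_to_cam']));return (T@[p[0]*d,p[1]*d,d,1])[:3]
def cloud(cam,D):
    c=get_calibration(cam);K=np.array([[c['fx'],0,c['cx']],[0,c['fy'],c['cy']],[0,0,1.]])
    v,u=np.mgrid[:420,:560];p=cv2.undistortPoints(np.stack([u,v],-1).reshape(-1,1,2).astype(float),K,np.array(c['dist_coeffs'])).reshape(420,560,2)
    P=np.dstack([p[...,0]*D,p[...,1]*D,D,np.ones_like(D)]);return (P@np.linalg.inv(np.array(c['world_to_cam'])).T)[...,:3]
def save(n,im): cv2.imwrite('pics/'+n+'.png',im[...,::-1])
E
python3 - <<'E'
from h import *
a,d=capture('top');s,ds=capture('scene');save('top0',a);save('scene0',s)
np.savez('t0.npz',a=a,d=d,s=s,ds=ds)
for t in ['housing','clip_tip','clip_pivot','compressor','tray','boot','plug']:
    for f in (landmark_of,):
        for c in ['top','scene']:
            print(t,c,[(np.round(r['location'],3).tolist(),round(r['confidence'],2)) for r in f(t,c)])
print({k:np.round(v,3).tolist() for k,v in observe().items()})
E
```

```text
housing top [([0.548, 0.186, -0.001], 0.86)]
housing scene [([0.544, 0.184, -0.001], 0.95), ([0.57, -0.166, -0.002], 0.33)]
clip_tip top [([0.517, 0.313, 0.172], 0.87)]
clip_tip scene [([0.519, 0.315, 0.177], 0.82), ([0.612, 0.01, 0.001], 0.42), ([0.569, -0.166, -0.002], 0.22)]
clip_pivot top [([0.525, 0.263, 0.073], 0.62)]
clip_pivot scene [([0.528, 0.268, 0.072], 0.73)]
compressor top [([0.294, 0.158, 0.008], 0.79), ([0.369, 0.373, 0.01], 0.63), ([0.524, 0.266, 0.072], 0.55), ([0.442, 0.005, 0.0], 0.21)]
compressor scene [([0.542, 0.17, 0.074], 0.92), ([0.293, 0.161, 0.009], 0.82), ([0.376, 0.375, 0.01], 0.68), ([0.572, -0.166, 0.001], 0.59)]
tray top [([0.577, -0.164, -0.0], 0.89)]
tray scene [([0.572, -0.166, -0.0], 0.75), ([0.612, 0.009, 0.0], 0.7)]
boot top [([0.545, 0.189, -0.002], 0.47)]
boot scene [([0.442, 0.007, -0.0], 0.59), ([0.52, 0.314, 0.18], 0.18)]
plug top [([0.612, 0.011, -0.002], 0.61)]
plug scene [([0.615, 0.006, 0.002], 0.69)]
{'time_s': 0.8, 'joint_positions': [1.516, 0.501, -0.427, 1.55, 0.221, 1.138, -0.21], 'joint_velocities': [-0.001, -0.001, 0.001, -0.0, -0.0, -0.0, -0.0], 'effort': [-0.0, -56.637, -5.81, -27.949, -0.067, 0.02, 0.0], 'position': [0.203, -0.617, 0.227], 'orientation': [0.0, 0.987, 0.158, 0.0], 'wrist_force': [-0.002, 0.262, -0.666], 'moment': [-0.006, -0.001, 0.023], 'grip_force': 0.0, 'gripper_width': 0.092}
```

View pics/top0.png

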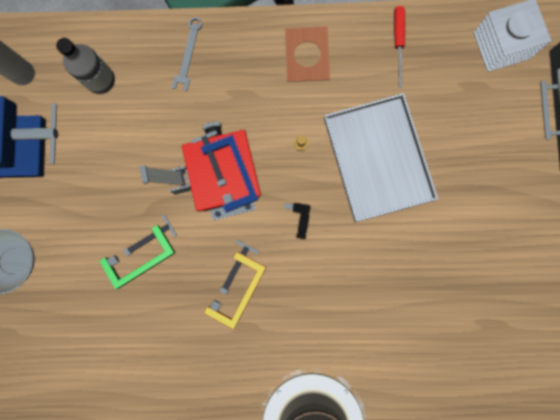

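View pics/scene0.png

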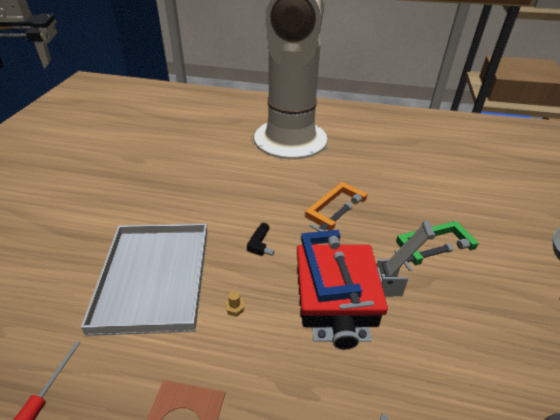

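Top view: the candidates shaped like the compressor are green (137,257), yellow/orange (236,290) and blue on the red cover (228,170). The blue one fits, as it is blue and lies on the cover. The tray is at (381,158), the boot at (302,220), the plug at (301,143), and the clip leans left at (165,176). I'll confirm with a crop and measure.

```bash
python3 - <<'E'
from h import *
z=np.load('t0.npz')
save('crop0',cv2.resize(z['a'][110:235,130:325],None,fx=4,fy=4,interpolation=cv2.INTER_CUBIC))
for cam,a,d in (('top',z['a'],z['d']),('scene',z['s'],z['ds'])):
    P=cloud(cam,d.astype(float));hsv=cv2.cvtColor(a,cv2.COLOR_RGB2HSV);H,S,V=hsv[...,0],hsv[...,1],hsv[...,2]
    near=(np.hypot(P[...,0]-.545,P[...,1]-.186)<.16)&(d>0)
    red=near&((H<8)|(H>172))&(S>150)&(P[...,2]>.055)&(P[...,2]<.075)
    blue=near&(H>105)&(H<130)&(S>120)&(P[...,2]>.076)
    tray=(np.hypot(P[...,0]-.575,P[...,1]+.165)<.2)&(S<60)&(P[...,2]>.017)&(P[...,2]<.035)
    for n,m in (('red',red),('blue',blue),('tray',tray)):
        q=P[m].astype(np.float32);r=cv2.minAreaRect(q[:,:2]*1000);print(cam,n,m.sum(),r,'z',np.percentile(q[:,2],[10,50,90]).round(4))
        print(cv2.boxPoints(r).round(0).tolist())
    # dark/steel parts above cover
    scr=near&(P[...,2]>.075)&(P[...,2]<.1)&~blue&~red
    print('scr',scr.sum(),P[scr].mean(0))
    cl=near&(P[...,2]>.1); print('clip',cl.sum(),P[cl].min(0),P[cl].max(0))
    np.save(cam+'_blue.npy',P[blue])
E
```

```text
top red 3285 ((544.3754272460938, 185.4010009765625), (153.11566162109375, 143.4873504638672), 12.627129554748535) z [0.0636 0.0658 0.0679]
[[454.0, 239.0], [485.0, 99.0], [635.0, 132.0], [603.0, 272.0]]
top blue 619 ((533.4173583984375, 163.56549072265625), (150.4143829345703, 69.58207702636719), 20.00628089904785) z [0.0834 0.0857 0.0879]
[[451.0, 171.0], [475.0, 105.0], [616.0, 157.0], [592.0, 222.0]]
top tray 1014 ((587.7728271484375, -116.21824645996094), (305.4017639160156, 281.7267150878906), 12.396687507629395) z [0.0194 0.0256 0.0284]
[[408.0, -11.0], [469.0, -287.0], [767.0, -221.0], [707.0, 54.0]]
scr 1008 [0.54218239 0.1989572  0.08299054]
clip 500 [0.50006364 0.27530627 0.1000248 ] [0.53870239 0.32133535 0.18290018]
scene red 3862 ((548.20703125, 185.43746948242188), (151.363525390625, 143.19940185546875), 12.542091369628906) z [0.0626 0.0648 0.0662]
[[459.0, 239.0], [490.0, 99.0], [638.0, 132.0], [607.0, 272.0]]
scene blue 1033 ((536.6522827148438, 163.59165954589844), (150.78485107421875, 70.80796813964844), 20.459596633911133) z [0.08   0.0845 0.0858]
[[454.0, 170.0], [478.0, 104.0], [620.0, 157.0], [595.0, 223.0]]
scene tray 1610 ((583.685791015625, -115.1009521484375), (297.0466613769531, 284.7227783203125), 13.028133392333984) z [0.0185 0.0242 0.0267]
[[407.0, -10.0], [471.0, -287.0], [760.0, -220.0], [696.0, 57.0]]
scr 1093 [0.55020426 0.21234301 0.08129497]
clip 689 [0.49921625 0.27540921 0.10000093] [0.54127158 0.32190074 0.17877001]
```

View pics/crop0.png

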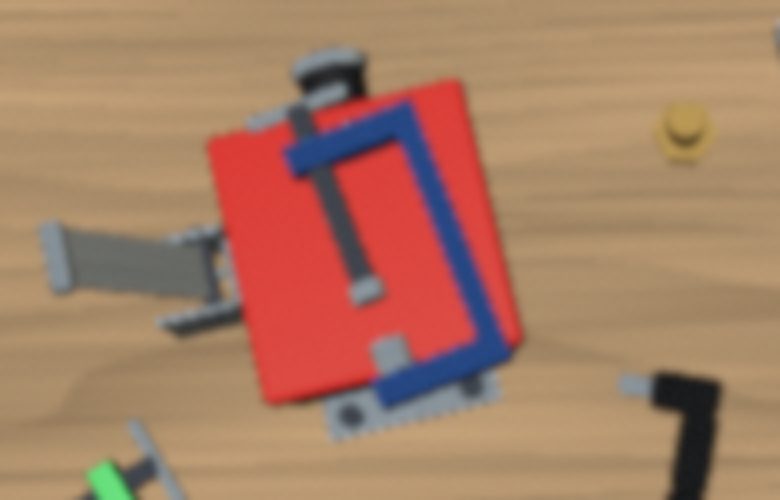

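The crop shows one blue C-frame with a dark screw on the red cover: bar running (410,110)-(495,345), T bar at top left. It's the compressor; green and yellow are decoys. Next I'll get the tray pose and the move in tool axes.

```bash
cat >> h.py <<'E'
from scipy.spatial.transform import Rotation as R
def go(target,yaw=None):
    s=observe();w,x,y,z=s['orientation'];r=R.from_quat([x,y,z,w]);m=r.as_matrix()
    print('t',round(s['time_s'],2),'pos',np.round(s['position'],4),'yaw',np.degrees(np.arctan2(m[1,0],m[0,0])).round(2),'zaxis',m[:,2].round(3),'F',np.round(s['wrist_force'],1),'w',round(s['gripper_width'],4),'g',round(s['grip_force'],1))
    if target is None: return
    if yaw is not None:
        t=R.from_euler('z',yaw,degrees=True)*R.from_euler('x',180,degrees=True)
        print('turn rows',((r.inv()*t).as_rotvec()/.15).round(3)); m=t.as_matrix()
    print('shift rows (after turn)',(m.T@(np.array(target)-s['position'])/.025).round(2))
E
python3 - <<'E'
from h import *
z=np.load('t0.npz')
for cam,a,d in (('top',z['a'],z['d']),('scene',z['s'],z['ds'])):
    P=cloud(cam,d.astype(float));S=cv2.cvtColor(a,cv2.COLOR_RGB2HSV)[...,1]
    m=(np.hypot(P[...,0]-.575,P[...,1]+.165)<.165)&(S<60)&(P[...,2]>.017)&(P[...,2]<.035)&(d>0)
    m=cv2.morphologyEx(m.astype(np.uint8),cv2.MORPH_CLOSE,np.ones((3,3)))
    n,L,st,_=cv2.connectedComponentsWithStats(m);k=1+np.argmax(st[1:,4])
    print(cam,st[1:,4],cv2.minAreaRect((P[L==k][:,:2]*1000).astype(np.float32)))
go([.5524,.138,.20],20.2)
E
```

```text
top [1012] ((532.3220825195312, -91.53001403808594), (295.6933898925781, 350.17498779296875), 14.730329513549805)
scene [1623] ((774.5531005859375, -77.98475646972656), (712.5950927734375, 221.5449676513672), 23.958927154541016)
t 0.8 pos [ 0.2031 -0.6174  0.2268] yaw 18.21 zaxis [ 0. -0. -1.] F [-0.   0.3 -0.7] w 0.0917 g 0.0
turn rows [ 0.    -0.    -0.231]
shift rows (after turn) [ 23.54 -23.53   1.07]
```

>>> jog_arm(commands=[0, 0, 0, 0, 0, -0.23, -0.28, 1, -0.8, 0, 0, 0, 0, -0.28, 1, -0.8, 0, 0, 0, 0, -0.28, 1, -0.8, 0, 0, 0, 0, -0.28, 1, -0.8, 0, 0, 0, 0, -0.28, 1, -0.8, 0, 0, 0, 0, -0.28, 1, -0.8, 0, 0, 0, 0, -0.28, 1, -0.8, 0, 0, 0, 0, -0.28, 1, -1, 0, 0, 0, 0, -0.28, 1, -1, 0, 0, 0, 0, -0.28, 1, -1, 0, 0, 0, 0, -0.28, 1, -1, 0, 0, 0, 0, -0.28])

```text
time_s: 2.0
position: [0.3789, -0.296, 0.227]
orientation: [0.0, 0.985, 0.175, 0.0]
wrist_force: [0.5, -0.3, -0.2]
gripper_width: 0.033
grip_force: 0.0
```

>>> jog_arm(commands=[1, -1, 0, 0, 0, 0, -0.28, 1, -1, 0, 0, 0, 0, -0.28, 1, -1, 0, 0, 0, 0, -0.28, 1, -1, 0, 0, 0, 0, -0.28, 1, -1, 0, 0, 0, 0, -0.28, 1, -1, 0, 0, 0, 0, -0.28, 1, -1, 0, 0, 0, 0, -0.28, 1, -1, 0, 0, 0, 0, -0.28, 1, -1, 0, 0, 0, 0, -0.28, 1, -1, 0, 0, 0, 0, -0.28, 1, -1, 0, 0, 0, 0, -0.28, 0.5, -1, 0, 0, 0, 0, -0.28])

```text
time_s: 3.2
position: [0.5462, 0.0854, 0.227]
orientation: [-0.0, 0.985, 0.175, 0.001]
wrist_force: [-0.7, -0.9, -0.9]
gripper_width: 0.033
grip_force: 0.0
```

```bash
python3 - <<'E'
from h import *
go([.5524,.138,.12],20.2)
z=np.load('t0.npz')
for cam,a,d in (('top',z['a'],z['d']),('scene',z['s'],z['ds'])):
    P=cloud(cam,d.astype(float));S=cv2.cvtColor(a,cv2.COLOR_RGB2HSV)[...,1]
    m=((np.hypot(P[...,0]-.575,P[...,1]+.165)<.165)&(S<60)&(P[...,2]>-.01)&(P[...,2]<.04)&(d>0)).astype(np.uint8)
    n,L,st,_=cv2.connectedComponentsWithStats(cv2.erode(m,np.ones((2,2))));k=1+np.argmax(st[1:,4])
    print(cam,st[1:,4],cv2.minAreaRect((P[L==k][:,:2]*1000).astype(np.float32)))
E
```

```text
t 3.2 pos [0.5462 0.0854 0.227 ] yaw 20.2 zaxis [ 0.001  0.001 -1.   ] F [-0.7 -0.9 -0.9] w 0.033 g 0.0
turn rows [-0.004 -0.011 -0.   ]
shift rows (after turn) [ 0.96 -1.89  4.28]
top [9281] ((573.734619140625, -170.05880737304688), (250.3985137939453, 197.21009826660156), 14.245022773742676)
scene [10837] ((575.9625854492188, -164.68203735351562), (251.47665405273438, 183.50765991210938), 14.297628402709961)
```

>>> jog_arm(commands=[0.5, -0.95, 0, 0, 0, 0, -0.28, 0.46, -0.95, 0, 0, 0, 0, -0.28, 0, 0, 1, 0, 0, 0, -0.28, 0, 0, 1, 0, 0, 0, -0.28, 0, 0, 1, 0, 0, 0, -0.28, 0, 0, 0, 0, 0, 0, -0.28, 0, 0, 0, 0, 0, 0, -0.28])

```text
time_s: 3.9
position: [0.5508, 0.1365, 0.152]
orientation: [-0.0, 0.985, 0.175, -0.0]
wrist_force: [0.1, -0.2, 0.7]
gripper_width: 0.0333
grip_force: 0.0
```

```bash
python3 - <<'E'
from h import *
go([.5524,.138,.068],20.2)
a,d=capture('wrist');P=cloud('wrist',d.astype(float));save('w1',a)
hsv=cv2.cvtColor(a,cv2.COLOR_RGB2HSV);H,S=hsv[...,0],hsv[...,1]
b=(H>105)&(H<130)&(S>120)&(P[...,2]>.076)&(P[...,2]<.095)&(d>0)
p=P[b];e=np.array([np.cos(np.radians(20.2)),np.sin(np.radians(20.2))]);n=np.array([-e[1],e[0]])
q=(p[:,:2]-[.5524,.138]);x=q@e;y=q@n
k=(abs(x)<.045)&(abs(y)<.02);print(b.sum(),k.sum(),'bar y range',np.percentile(y[k],[2,50,98]).round(4),'z',np.percentile(p[k,2],[10,50,90]).round(4),'slope',np.polyfit(x[k],y[k],1))
print('x range',np.percentile(x,[1,99]))
E
```

```text
t 3.9 pos [0.5508 0.1365 0.152 ] yaw 20.19 zaxis [-0.001  0.    -1.   ] F [ 0.1 -0.2  0.7] w 0.0333 g 0.0
turn rows [-0.003  0.003 -0.001]
shift rows (after turn) [ 0.08 -0.03  3.36]
3969 1612 bar y range [-0.0042  0.0014  0.0072] z [0.0847 0.0855 0.0863] slope [0.00642177 0.00145871]
x range [-0.05517313  0.06772897]
```

View pics/w1.png

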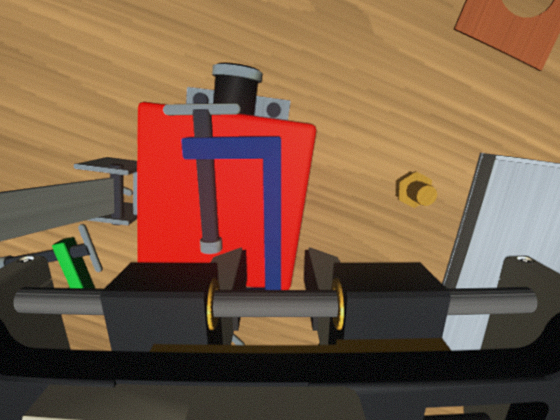

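The wrist view shows the fingers (230,265)/(320,265) straddling the blue bar at (272,270), and the screw tip at (210,245) is clear of them. Descend and grip.

>>> jog_arm(commands=[0.08, -0.08, 1, 0, 0, 0, -0.28, 0, 0, 1, 0, 0, 0, -0.28, 0, 0, 0.7, 0, 0, 0, -0.28, 0, 0, 0.3, 0, 0, 0, -0.28, 0, 0, 0.3, 0, 0, 0, -0.28, 0, 0, 0, 0, 0, 0, -0.28, 0, 0, 0, 0, 0, 0, -1, 0, 0, 0, 0, 0, 0, -1, 0, 0, 0, 0, 0, 0, -1, 0, 0, 0, 0, 0, 0, -1, 0, 0, 0, 0, 0, 0, -1], newtons=50)

```text
time_s: 5.05
position: [0.5526, 0.1392, 0.07]
orientation: [0.0, 0.985, 0.175, 0.001]
wrist_force: [-0.3, 0.4, 5.3]
gripper_width: 0.0136
grip_force: 50.0
```

>>> jog_arm(commands=[0, 0, -0.4, 0, 0, 0, -1, 0, 0, -0.6, 0, 0, 0, -1, 0, 0, -0.8, 0, 0, 0, -1, 0, 0, -0.8, 0, 0, 0, -1, 0, 0, -0.8, 0, 0, 0, -1, 0, 0, -0.6, 0, 0, 0, -1, 0, 0, 0, 0, 0, 0, -1, 0, 0, 0, 0, 0, 0, -1])

```text
time_s: 5.85
position: [0.5519, 0.1386, 0.1692]
orientation: [0.0, 0.985, 0.175, 0.0]
wrist_force: [-0.3, 0.2, -4.3]
gripper_width: 0.0134
grip_force: 50.0
```

```bash
python3 - <<'E'
from h import *
go(None)
a,d=capture('wrist');P=cloud('wrist',d.astype(float));save('w2',a)
hsv=cv2.cvtColor(a,cv2.COLOR_RGB2HSV);H,S=hsv[...,0],hsv[...,1]
b=(H>105)&(H<130)&(S>120)&(P[...,2]>.10)&(d>0)&(d<.5)
p=P[b];e=np.array([np.cos(np.radians(20.2)),np.sin(np.radians(20.2))]);n=np.array([-e[1],e[0]])
q=p[:,:2]-observe()['position'][:2];A=np.c_[q@e,q@n,np.ones(len(q))]
print(len(p),'tilt dz/dx,dz/dy,z0',np.linalg.lstsq(A,p[:,2],rcond=None)[0].round(3))
# tray centre with the compressor parallel to the tray
y=14.3;c,s_=np.cos(np.radians(y)),np.sin(np.radians(y));t=np.array([.575,-.165])-0.033*np.array([-s_,c])
print('grip target',t);go([*t,.15],y)
E
```

```text
t 5.85 pos [0.5519 0.1386 0.1692] yaw 20.17 zaxis [ 0. -0. -1.] F [-0.3  0.2 -4.3] w 0.0134 g 50.0
9340 tilt dz/dx,dz/dy,z0 [-0.065 -0.278  0.201]
grip target [ 0.58315097 -0.19697752]
t 5.9 pos [0.5514 0.1384 0.1685] yaw 20.18 zaxis [-0.001 -0.001 -1.   ] F [-0.9 -0.  -4.6] w 0.0135 g 50.0
turn rows [0.002 0.008 0.684]
shift rows (after turn) [-2.08 13.31  0.74]
```

View pics/w2.png

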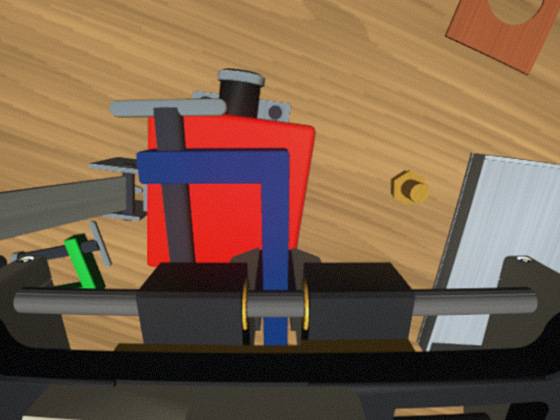

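Held: the blue frame is between the pads, clear of the cover and possibly drooping a little on its arm side. Carry it to the tray.

>>> jog_arm(commands=[0, 0, 0, 0, 0, 0.34, -1, 0, 0, 0, 0, 0, 0.34, -1, -0.2, 0.5, 0, 0, 0, 0, -1, -0.2, 0.9, 0, 0, 0, 0, -1, -0.2, 1, 0, 0, 0, 0, -1, -0.2, 1, 0, 0, 0, 0, -1, -0.2, 1, 0, 0, 0, 0, -1, -0.2, 1, 0, 0, 0, 0, -1, -0.2, 1, 0, 0, 0, 0, -1, -0.2, 1, 0, 0, 0, 0, -1, -0.2, 1, 0, 0, 0, 0, -1, -0.2, 1, 0, 0, 0, 0, -1])

```text
time_s: 7.1
position: [0.5606, -0.1034, 0.1682]
orientation: [-0.0, 0.992, 0.125, -0.001]
wrist_force: [0.3, 0.3, -4.0]
gripper_width: 0.0134
grip_force: 50.0
```

>>> jog_arm(commands=[-0.1, 1, 0, 0, 0, 0, -1, 0, 1, 0, 0, 0, 0, -1, 0, 1, 0, 0, 0, 0, -1, 0, 0.6, 0, 0, 0, 0, -1, 0, 0.3, 0, 0, 0, 0, -1, 0, 0, 1, 0, 0, 0, -1, 0, 0, 1, 0, 0, 0, -1, 0, 0, 1, 0, 0, 0, -1, 0, 0, 0, 0, 0, 0, -1, 0, 0, 0, 0, 0, 0, -1])

```text
time_s: 8.1
position: [0.5833, -0.1951, 0.0942]
orientation: [-0.001, 0.992, 0.126, -0.0]
wrist_force: [0.5, 0.3, -4.4]
gripper_width: 0.0137
grip_force: 50.0
```

```bash
python3 - <<'E'
from h import *
go([.583,-.197,.01],14.3)
a,d=capture('scene');P=cloud('scene',d.astype(float))
hsv=cv2.cvtColor(a,cv2.COLOR_RGB2HSV);H,S=hsv[...,0],hsv[...,1]
b=(H>105)&(H<130)&(S>120)&(np.hypot(P[...,0]-.575,P[...,1]+.165)<.13)&(P[...,2]>.015)&(P[...,2]<.15)&(d>0)
p=P[b];y=np.radians(14.3);e=np.array([np.cos(y),np.sin(y)]);n=np.array([-e[1],e[0]])
q=p[:,:2]-[.583,-.197]
for lo in np.arange(-.01,.08,.02):
    k=(q@n>lo)&(q@n<lo+.02);print(round(lo,3),k.sum(),np.percentile(p[k,2],[5,50,95]).round(3) if k.sum() else '')
save('s1',a[190:370,60:330].repeat(2,0).repeat(2,1))
E
```

```text
t 8.1 pos [ 0.5833 -0.1951  0.0942] yaw 14.43 zaxis [-0.001  0.001 -1.   ] F [ 0.5  0.3 -4.4] w 0.0137 g 50.0
turn rows [-0.009  0.005  0.015]
shift rows (after turn) [-0.03  0.07  3.37]
-0.01 322 [0.099 0.109 0.111]
0.01 195 [0.096 0.108 0.11 ]
0.03 150 [0.096 0.108 0.11 ]
0.05 120 [0.096 0.108 0.11 ]
0.07 0
```

View pics/s1.png

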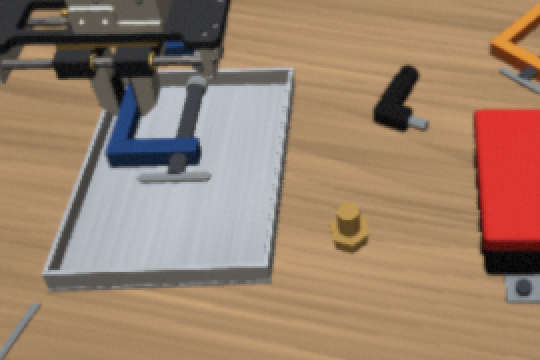

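The compressor hangs level above the tray, with its arms over the floor. Lower about 85 mm and let go.

>>> jog_arm(commands=[0, 0.07, 1, 0, 0, 0, -1, 0, 0, 1, 0, 0, 0, -1, 0, 0, 0.6, 0, 0, 0, -1, 0, 0, 0.4, 0, 0, 0, -1, 0, 0, 0.2, 0, 0, 0, -1, 0, 0, 0.18, 0, 0, 0, -1, 0, 0, 0, 0, 0, 0, -1, 0, 0, 0, 0, 0, 0, -1])

```text
time_s: 8.95
position: [0.5846, -0.198, 0.0104]
orientation: [0.0, 0.992, 0.125, 0.001]
wrist_force: [0.5, 0.4, -3.4]
gripper_width: 0.0134
grip_force: 50.0
```

>>> jog_arm(commands=[0, 0, 0, 0, 0, 0, -0.3, 0, 0, 0, 0, 0, 0, -0.3, 0, 0, 0, 0, 0, 0, -0.3, 0, 0, 0, 0, 0, 0, -0.3, 0, 0, -0.4, 0, 0, 0, -0.3, 0, 0, -1, 0, 0, 0, -0.3, 0, 0, -1, 0, 0, 0, -0.3, 0, 0, -1, 0, 0, 0, -0.3, 0, 0, -1, 0, 0, 0, -0.3, 0, 0, -1, 0, 0, 0, -0.3, 0, 0, -1, 0, 0, 0, -0.3, 0, 0, -1, 0, 0, 0, -1])

```text
time_s: 10.15
position: [0.584, -0.1977, 0.1967]
orientation: [0.0, 0.992, 0.125, 0.0]
wrist_force: [0.0, 0.4, -0.7]
gripper_width: 0.0281
grip_force: 0.0
```

```bash
python3 - <<'E'
from h import *
go(None)
a,d=capture('scene');P=cloud('scene',d.astype(float))
hsv=cv2.cvtColor(a,cv2.COLOR_RGB2HSV);H,S=hsv[...,0],hsv[...,1]
b=(H>105)&(H<130)&(S>120)&(np.hypot(P[...,0]-.575,P[...,1]+.165)<.13)&(P[...,2]>.008)&(P[...,2]<.08)&(d>0)
print(b.sum(),cv2.minAreaRect((P[b][:,:2]*1000).astype(np.float32)),np.percentile(P[b][:,2],[5,50,95]))
for t in ['clip_tip','clip_pivot','compressor']: print(t,[(np.round(r['location'],3).tolist(),round(r['confidence'],2)) for r in landmark_of(t,'scene')])
y=np.radians(12.6);e=np.array([np.cos(y),np.sin(y)]);n=np.array([-e[1],e[0]]);h=np.array([.5462,.1854])
q=P[...,:2]-h;Y=q@n;X=q@e
k=(abs(X)<.03)&(Y>.085)&(P[...,2]>.08)&(d>0);print('clip plane: slope z vs y',np.polyfit(Y[k],P[...,2][k],1),'X',np.percentile(X[k],[3,97]),'zmax',P[...,2][k].max(),Y[k].max())
print('pivot',h+.084*n,'n',n)
E
```

```text
t 10.15 pos [ 0.584  -0.1977  0.1967] yaw 14.36 zaxis [ 0.001 -0.    -1.   ] F [ 0.   0.4 -0.7] w 0.0281 g 0.0
1077 ((571.1904296875, -170.16554260253906), (151.2962188720703, 72.01457214355469), 14.736311912536621) [0.01271318 0.02363826 0.0259385 ]
clip_tip []
clip_pivot [([0.528, 0.265, 0.073], 0.63)]
compressor [([0.576, -0.166, 0.015], 0.8), ([0.373, 0.374, 0.012], 0.74), ([0.293, 0.159, 0.005], 0.73)]
clip plane: slope z vs y [ 2.16184287 -0.10462992] X [-0.01371518  0.01647243] zmax 0.17951811785943111 0.13659987787840386
pivot [0.52787597 0.26737701] n [-0.21814324  0.97591676]
```

The compressor lies flat in the tray: origin about (0.576,-0.166), top at 24 mm. Now I'll go behind the clip with the fingers shut.

```bash
python3 - <<'E'
from h import *
n=np.array([-.218,.976]);h=np.array([.5462,.1854])
go([*(h+.18*n),.247],12.6)
E
```

```text
t 10.35 pos [ 0.5843 -0.198   0.1958] yaw 14.34 zaxis [ 0.002 -0.001 -1.   ] F [ 0.1  0.9 -0.3] w 0.013 g 0.0
turn rows [ 0.009 -0.008  0.203]
shift rows (after turn) [  1.86 -22.5   -2.05]
```

>>> jog_arm(commands=[0, 0, -1, 0, 0, 0.2, -1, 0, 0, -1, 0, 0, 0, -1, 0.18, -1, 0, 0, 0, 0, -1, 0.18, -1, 0, 0, 0, 0, -1, 0.18, -1, 0, 0, 0, 0, -1, 0.18, -1, 0, 0, 0, 0, -1, 0.18, -1, 0, 0, 0, 0, -1, 0.18, -1, 0, 0, 0, 0, -1, 0.18, -1, 0, 0, 0, 0, -1, 0.18, -1, 0, 0, 0, 0, -1, 0.18, -1, 0, 0, 0, 0, -1, 0.18, -1, 0, 0, 0, 0, -1], newtons=10)

```text
time_s: 11.55
position: [0.5722, 0.0566, 0.2434]
orientation: [-0.0, 0.994, 0.11, -0.001]
wrist_force: [0.3, -0.0, 0.9]
gripper_width: 0.0004
grip_force: 0.0
```

>>> jog_arm(commands=[0, -1, 0, 0, 0, 0, -1, 0, -1, 0, 0, 0, 0, -1, 0, -1, 0, 0, 0, 0, -1, 0, -1, 0, 0, 0, 0, -1, 0, -1, 0, 0, 0, 0, -1, 0, -1, 0, 0, 0, 0, -1, 0, -1, 0, 0, 0, 0, -1, 0, -1, 0, 0, 0, 0, -1, 0, -1, 0, 0, 0, 0, -1, 0, -1, 0, 0, 0, 0, -1, 0, -1, 0, 0, 0, 0, -1, 0, -1, 0, 0, 0, 0, -1])

```text
time_s: 12.75
position: [0.5067, 0.3489, 0.2432]
orientation: [0.001, 0.994, 0.11, -0.001]
wrist_force: [-0.5, -0.3, -1.2]
gripper_width: 0.0005
grip_force: 0.0
```

```bash
python3 - <<'E'
from h import *
n=np.array([-.218,.976]);h=np.array([.5462,.1854])
go([*(h+.18*n),.145],12.6)
E
```

```text
t 12.75 pos [0.5067 0.3489 0.2432] yaw 12.63 zaxis [-0.002 -0.001 -1.   ] F [-0.5 -0.3 -1.2] w 0.0005 g 0.0
turn rows [0.007 0.016 0.004]
shift rows (after turn) [ 0.12 -0.47  3.93]
```

>>> jog_arm(commands=[0.12, -0.5, 0, 0, 0, 0, -1, 0, 0, 1, 0, 0, 0, -1, 0, 0, 1, 0, 0, 0, -1, 0, 0, 1, 0, 0, 0, -1, 0, 0, 0.9, 0, 0, 0, -1, 0, 0, 0, 0, 0, 0, -1, 0, 0.4, 0, 0, 0, 0, -1, 0, 0.4, 0, 0, 0, 0, -1, 0, 0.4, 0, 0, 0, 0, -1, 0, 0.4, 0, 0, 0, 0, -1, 0, 0.4, 0, 0, 0, 0, -1])

```text
time_s: 13.85
position: [0.5199, 0.3138, 0.1494]
orientation: [-0.002, 0.994, 0.11, 0.002]
wrist_force: [-0.1, 4.7, 2.4]
gripper_width: 0.0003
grip_force: 2.1
```

>>> jog_arm(commands=[0, 0.4, 0, 0, 0, 0, -1, 0, 0.4, 0, 0, 0, 0, -1, 0, 0.4, 0, 0, 0, 0, -1, 0, 0.4, 0, 0, 0, 0, -1, 0, 0.4, 0, 0, 0, 0, -1])

```text
time_s: 14.35
position: [0.5294, 0.2622, 0.1464]
orientation: [0.0, 0.994, 0.11, -0.001]
wrist_force: [-0.4, 2.4, -1.3]
gripper_width: 0.0005
grip_force: 1.0
```

```bash
python3 - <<'E'
from h import *
n=np.array([-.218,.976]);h=np.array([.5462,.1854])
go([*(h+.02*n),.145],12.6)
a,d=capture('scene');save('s2',a[130:360,230:500].repeat(2,0).repeat(2,1))
E
```

```text
t 14.35 pos [0.5294 0.2622 0.1464] yaw 12.6 zaxis [-0.002 -0.001 -1.   ] F [-0.4  2.4 -1.3] w 0.0005 g 1.0
turn rows [ 0.005  0.011 -0.   ]
shift rows (after turn) [-0.02  2.35  0.06]
```

View pics/s2.png

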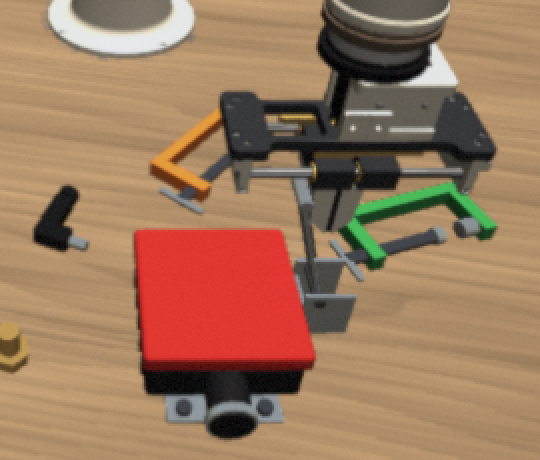

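The fingers (335,200) push the clip, which now stands just past upright at (310,220). Keep pushing.

>>> jog_arm(commands=[0, 0.4, 0, 0, 0, 0, -1, 0, 0.4, 0, 0, 0, 0, -1, 0, 0.4, 0, 0, 0, 0, -1, 0, 0.4, 0, 0, 0, 0, -1, 0, 0.4, 0, 0, 0, 0, -1, 0, 0.4, 0, 0, 0, 0, -1, 0, 0.3, 0, 0, 0, 0, -1, 0, 0, 0, 0, 0, 0, -1, 0, 0, 0, 0, 0, 0, -1, 0, 0, 0, 0, 0, 0, -1])

```text
time_s: 15.4
position: [0.5443, 0.1987, 0.1474]
orientation: [-0.0, 0.994, 0.11, 0.0]
wrist_force: [0.2, -0.6, -0.6]
gripper_width: 0.0006
grip_force: 0.0
```

```bash
python3 - <<'E'
from h import *
go(None)
a,d=capture('scene');P=cloud('scene',d.astype(float));save('s3',a[130:360,230:500].repeat(2,0).repeat(2,1))
y=np.radians(12.6);e=np.array([np.cos(y),np.sin(y)]);n=np.array([-e[1],e[0]]);q=P[...,:2]-[.5462,.1854];Y=q@n;X=q@e
S=cv2.cvtColor(a,cv2.COLOR_RGB2HSV)[...,1]
k=(abs(X)<.02)&(Y>-.05)&(Y<.1)&(P[...,2]>.067)&(P[...,2]<.14)&(d>0)&(S<80)
for lo in np.arange(-.04,.1,.02):
    j=k&(Y>lo)&(Y<lo+.02);print(round(lo,2),j.sum(),np.percentile(P[...,2][j],[10,50,90]).round(3) if j.sum() else '')
E
```

```text
t 15.4 pos [0.5443 0.1987 0.1474] yaw 12.67 zaxis [ 0.     0.001 -1.   ] F [ 0.2 -0.6 -0.6] w 0.0006 g 0.0
-0.04 119 [0.073 0.077 0.079]
-0.02 147 [0.072 0.073 0.074]
0.0 150 [0.072 0.075 0.077]
0.02 146 [0.073 0.075 0.077]
0.04 142 [0.071 0.073 0.074]
0.06 171 [0.072 0.073 0.074]
0.08 114 [0.071 0.075 0.078]
0.1 0
```

View pics/s3.png

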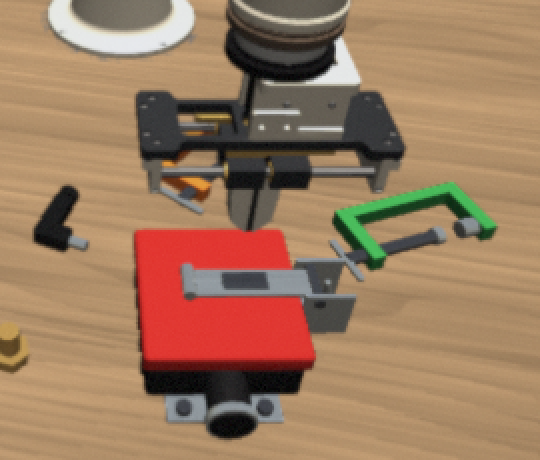

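The clip lies flat across the cover ((190,280)-(310,280)), its top level at 73-75 mm along its length, so it is home. Retreat upward and hand in.

>>> jog_arm(commands=[0, 0, -1, 0, 0, 0, -1, 0, 0, -1, 0, 0, 0, -1, 0, 0, -1, 0, 0, 0, -1, 0, 0, -0.5, 0, 0, 0, -1, 0, 0, 0, 0, 0, 0, -1, 0, 0, 0, 0, 0, 0, -1, 0, 0, 0, 0, 0, 0, -1])

```text
time_s: 16.15
position: [0.5437, 0.1976, 0.2333]
orientation: [0.0, 0.994, 0.11, -0.001]
wrist_force: [-0.5, 0.2, -1.0]
gripper_width: 0.0006
grip_force: 0.0
```

```bash
python3 - <<'E'
from h import *
go(None);print(sign_off())
E
```

```text
t 16.15 pos [0.5437 0.1976 0.2333] yaw 12.63 zaxis [-0.002 -0.001 -1.   ] F [-0.5  0.2 -1. ] w 0.0006 g 0.0
the job is handed in; nothing more can be done
None
```

The compressor is flat in the tray and the clip measured flat across the cover, fully home. The boot and plug were never touched, and the job was handed in at about 16 s; the hand-in gave no verdict back.

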